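Pull one print on the spring press

TASK

Make one impression on the small block-printing press: with the fingertips, push down the black rubber pad on the corner of its sprung blue top plate until the red pointer stands at the green tab on the white scale, not past it, and keep it there for about two seconds. Then ease the plate back up under the fingertips, not letting it fly up, until it stands fully up again, and move clear. Grasp and lift nothing, and leave the green tab and the pots, bottle and tools around the press where they are.

Things in the scene. Friction and masses are not known exactly. Their poses are not given: they have to be found in the camera images.
- press: the block-printing press, screwed to the table: grey base 260 x 300 mm (x, y), with an inked block, paper, felt and a fixed aluminium platen under a blue sprung top plate. Origin on the table, 15 mm in y from the base's centre (base from y = -165 to +135 mm, x = -130 to +130 mm). The top plate hangs on a hinge pin along the press's x through (0, 90, 85) mm; nothing of the press stands higher than 180 mm
- top_plate (a joint): tilt of the blue top plate (180 x 185 x 8 mm) about the hinge pin, rad. 0 = at rest, held up by its springs, its free (-y) edge 0.32 rad above level; grows as it is pressed down (turning right-handed about the press's +x), bottoms at 0.34. The springs give about 8 N m per rad: 0.20 rad takes about 10 N at the pad. Let go, it flies back up to 0
- pad: the black round rubber pad, 42 mm wide and 8 mm thick, on the top face of the blue plate at its free corner on the press's -x, -y side, 162 mm from the hinge pin; origin under its centre, z normal to the plate; the rubber gives up to 2 mm. This is where the plate is pressed
- pad_top (a point): centre of the pad's upper face; moves with the plate
- pointer_tip (a point): tip of the red pointer fixed to the plate's far (+x) edge, 200 mm from the hinge pin; it sweeps down over the white arc scale, whose face looks to the press's +x
- set_tab (a joint): setting of the green tab that is clamped on the outer rim of the white scale, rad: the value of joint top_plate at which the pointer tip meets the tab's tip (drawn between 0.13 and 0.28)
- tab_tip (a point): inner tip of the green tab (its body 14 mm high), 200 mm from the hinge pin, where the pointer tip must come; its z is square to the pin and to the radius, positive on the side that the pointer comes from
- pot_red: a small terracotta jar with red paint in it, 68 mm wide, 72 mm tall; origin under its centre; loose, not to be disturbed
- pot_blue: the same terracotta jar with blue paint; loose, not to be disturbed
- pot_ochre: the same terracotta jar with ochre paint; loose, not to be disturbed
- paint_bottle: a blue paint bottle, 52 mm wide, 110 mm tall; origin under its centre; loose, not to be disturbed
- ink_roller: a lino ink roller lying flat: black rubber roll 38 mm thick and 100 mm wide (116 mm over its wire frame) along its y, wooden handle to its -x, 140 mm; origin on the table under the roll; loose, not to be disturbed
- palette_knife: a palette knife lying flat, 225 mm long along its x, wooden handle to -x; origin on the table about its middle; loose, not to be disturbed
- ink_dish: a white dish, 90 mm wide, 35 mm tall; origin under its centre; loose, not to be disturbed
- brush: a brush lying flat along its x, 200 mm long; origin on the table; loose, not to be disturbed

How it is judged (in metres and radians):
On the way:
1. the pad is pressed with the fingers so that the pointer stands at the green tab (within 6 mm) for one second (distance between pointer_tip and tab_tip below 0.006 m and contact force between the fingers and pad above 1 N), for 1 s.
At the end, for the whole second after the job is handed in: after the impression the top plate stands fully up again (within 0.03 rad of its rest) and still, the green tab has not moved (4 mm), and every loose thing is within 25 mm of where it stood (value of joint top_plate between -0.03 and 0.03 rad and velocity of joint top_plate between -0.05 and 0.05 rad/s and distance of tab_tip from where it was at the start of the episode below 0.004 m and distance of each of pot_red, pot_blue, pot_ochre, paint_bottle, ink_roller, palette_knife, ink_dish, brush from where it was at the start of the episode below 0.025 m); the robot touches nothing.
It fails at once if the pointer goes more than 12 mm past the green tab (z of pointer_tip in the frame of tab_tip below -0.012 m).
It fails at once if the plate flies up (faster than 2 rad/s, about 0.3 m/s at the pad) (velocity of joint top_plate below -2 rad/s).
It fails at once if the plate is lifted above its rest (by more than 0.12 rad) (value of joint top_plate below -0.12 rad).
It fails at once if the pad is struck, pinched or pressed with more than 35 N (contact force between the fingers and pad above 35 N).
It fails at once if the green tab is moved (4 mm), or a loose thing is lifted, knocked over or shifted by more than 25 mm (distance of tab_tip from where it was at the start of the episode above 0.004 m or distance of any of pot_red, pot_blue, pot_ochre, paint_bottle, ink_roller, palette_knife, ink_dish, brush from where it was at the start of the episode above 0.025 m).
It also fails if it takes over 45 s, if anything falls off the work surface, if the arm or the gripper's body presses on something with over 40 N, if the wrist force passes 120 N, or if a joint passes its speed limit or range.

ROBOT

A 6-joint arm with a two-finger parallel gripper is mounted at the origin on the work surface. World frame = base frame: x ahead of the robot, y to its left, z up, the work surface at z = 0. Lengths are in mm, angles in degrees, forces in N, time in s.
With the tool pointing down it reaches from about 350 to 850 mm from the base axis. Payload 8.1 kg.
Tool frame: the origin (TCP) lies at the very end of the fingers, on their centre line; the grasp point (between the pads) lies 19 mm behind it; z points along the fingers, y is the line along which they close (so a half turn about z gives the same grasp; the last joint's range is limited). The gripper opens to 85 mm and grips with 20 to 120 N. Pads are 22 mm wide; open, the fingers measure 114 mm over their backs; the gripper's body (76 mm by 85 mm) begins 54 mm behind the grasp point. The pads swing forward as they close: fully open they stand 13 mm farther back than shut.
Start: joints at [-72.387, 7.471, 85.268, -0, 87.261, -4.893], TCP at [229.686, -554.301, 202.792] pointing down, gripper open.
Joint ranges: [-169.43, 169.43], [-51.17, 129.36], [1.28, 143.12], [-76.62, 256.62], [0, 156.53], [-152.29, 152.29]. Speed limits (degrees/s): [136.94, 136.94, 159.86, 180, 180, 180].

INTERFACE

Orientations are given as [roll, pitch, yaw] about the fixed x, y, z axes, in that order (R = Rz(yaw) Ry(pitch) Rx(roll)).
In Python, from bench import sense, eyes, job, models gives the robot as it stands. The module is installed in compiled form; this text tells all that it offers.
- The arm moves only by the tool apply_moves, never from a script. Its argument "rows" is a list of rows, each a list of 6 numbers: the shift along the tool's x, y, z in mm, then the turn, a rotation vector about the tool's x, y, z in rad. In form: [[dx, dy, dz, rx, ry, rz], ...]. A call has exactly 5 rows; each row shifts and turns the commanded pose from where the row before left it, along the tool's axes as they then stand; what a row does not reach is not made up. A row lasts 1/8 s, in which the tool goes at most 62.5 mm and 10.7 degrees, less where a joint would pass 70% of its speed; a pose out of reach is approached as far as the arm can. A call is refused whole if a number of a shift passes 62.5 or a number of a turn 0.188, either way. A call with a gripper value outside its range is refused whole. "fingers" is the finger opening in mm, from 0 to 85.4, set as the call begins (left out, the last holds). The fingers move at their own pace and stop on an object; "grip_force" is the grip in N (left out, the last holds). Time passes only in rows, so rows that do not move let the fingers close, or fill a call up. It gives the time, the measured TCP pose, the force, the opening and the grip force at its end, in the units of the state.
- sense(): the state, without advancing time (a new reading comes with each control period).
- eyes.snapshot(name): name is "scene" or "top" or "wrist"; returns (picture, depth): 384x512x3 uint8, red, green, blue; 384x512 float32, mm along the optical axis (not along the pixel's ray), 0 where there is no reading.
- eyes.get_calibration(name): a dict with "intrinsics" (3x3 intrinsics, pixels), "R" (3x3) and "t" (3): a world point X has camera coordinates R X + t; the wrist camera has in their place "mount" (4x4, takes a point from camera to tool coordinates, whose origin is the TCP and whose axes are the flange's). Camera axes: x right, y down, z forward; pixel columns grow to the right and rows downward; lengths in mm; the calibration is good to about 2 mm. A picture is of the moment at which its call begins: read the wrist's pose just before it. get_calibration takes no time and is no camera call.
- job.hand_in(): hands the job in; it is judged then, once.
Trained networks look in the newest picture that a camera, given by its name, has taken for a name from the list of things; names that differ only in an ending like _2 or _b are one class to them, and where a whole thing is asked for, a point or a joint stands for the part that bears it (a point fixed in the world has none). Each returns a list of dicts, best first, with "confidence" (0 to 1); they miss things now and then, are a little off and sometimes report something else, mostly with a low value. They report only what shows in the picture. A call takes as long as a camera call.
- models.boxes_of(name, camera): "xyz" ([x, y, z] in mm, in world coordinates, good to about 4 mm: the middle of the surface that is visible of it).
- models.cut_out(name, camera): "pixels" (384x512 bool, what is visible of it).
- models.place_of(name, camera): "xyz" ([x, y, z] in mm, in world coordinates, good to about 4 mm: a listed point, or the origin of a listed thing).
The state is a dict: "time": time; "joint_pos": joint angles; "qd": joint speeds; "joint_efforts": joint torques, N m; "tool_pos": TCP position; "tcp_rot": TCP orientation; "ft_force": force on the tool from outside, world axes, zero at the start; "wrist_torque": the same for the moment, N m; "finger_gap": finger opening in mm; "grip_force": force on a finger pad.
Only numpy, scipy, OpenCV 4.12 (cv2) and the standard library are available. Lean on these libraries where they do the work, as an engineer would, in place of code of your own. Each camera call takes 0.05 s, during which the arm holds its last target. There are 200 camera calls.

## Working session

There is one attempt and no reset: what is moved stays moved. The work goes in short steps, Python scripts to look and compute and a tool call to move; the robot and the scene stay as the last step left them, time stands still between calls to the robot, and variables do not carry over. Pictures are saved under pics/ and viewed, at most 10 in all, crops included, and the job is handed in when it is done.

Besides the shell and the picture viewer there is one more tool, called as name(argument=value, ...) on one line, values as JSON. apply_moves: Moves the arm, as the interface text tells. Its arguments: {"type":"object","properties":{"rows":{"type":"array"},"fingers":{"type":"number"},"grip_force":{"type":"number"}},"required":["rows"]}

```bash
mkdir -p pics; python3 - <<'E'
from bench import sense, eyes, models
import cv2,numpy as np
print(sense())
for c in ("scene","top"):
    p,d=eyes.snapshot(c); cv2.imwrite(f"pics/{c}0.png",p[:,:,::-1])
    k=eyes.get_calibration(c); print(c,-k["R"].T@k["t"],k["intrinsics"][0,0])
    for n in ("press","pad","pad_top","pointer_tip","tab_tip"):
        for r in models.place_of(n,c)[:2]: print(c,n,np.round(r["xyz"],1),round(r["confidence"],2), {k:v for k,v in r.items() if k not in("xyz","confidence")})
print(sense()["time"])
E
```

```text
{'time': 0.0, 'joint_pos': array([-7.23872141e+01,  7.51695238e+00,  8.53309601e+01,  5.81629677e-05,
        8.72623628e+01, -4.89340919e+00]), 'qd': array([ 0.00449357, -0.06616812, -0.03006602, -0.09229554,  0.02837795,
       -0.01622474]), 'joint_efforts': array([ 3.55778420e-04, -5.69394922e+01, -5.00560427e+01, -4.11240180e-04,
        1.47759280e-02, -1.39430313e-06]), 'tool_pos': array([ 229.49790281, -553.69797557,  201.70916561]), 'tcp_rot': array([-1.79890132e+02, -9.46461035e-03,  2.25061832e+01]), 'ft_force': array([-0.45248661,  0.1899926 ,  0.49483075]), 'wrist_torque': array([ 0.03947672, -0.02192278, -0.01523198]), 'grip_force': 0.0, 'finger_gap': 85.52322511532483}
scene [1480.23329674  478.11310329  874.2949067 ] 411.8209820164745
scene press [630.4 -71.4   0.9] 0.72 {}
scene pad [ 557.7 -123.3  141.1] 0.43 {}
scene pad_top [ 556.9 -128.7  146.5] 0.53 {}
scene pointer_tip [ 725.5 -189.4  143.7] 0.76 {}
scene tab_tip [ 726.1 -201.9  104.8] 0.6 {}
top [ 381.6442495    60.10104117 1163.09068365] 428.2114604123413
top press [628.9 -74.1   4.3] 0.67 {}
top press [622.5 187.1  -0. ] 0.65 {}
top pad [ 552.9 -123.4  142.5] 0.71 {}
top pad_top [ 562.  -127.1  146.1] 0.56 {}
top pointer_tip [ 727.8 -188.5  149.2] 0.83 {}
top tab_tip [ 723.7 -199.8  105.6] 0.58 {}
0.6
```

View pics/scene0.png

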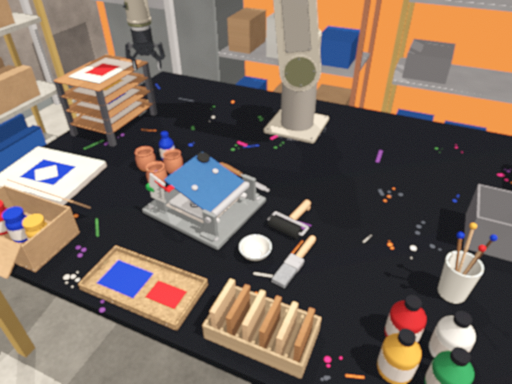

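View pics/top0.png

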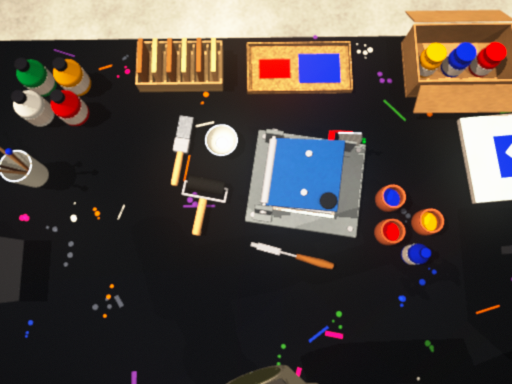

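The scene view shows the press at about (205,200), with the pad at (203,158) and the pots left of it. The top view shows the pad at (328,200), the pointer near (350,133), the green tab at (363,141), and the pots and bottle at about (390–428,197–254). Next I'll measure the geometry.

```bash
cat >h.py <<'E'
from bench import sense, eyes, models
import cv2,numpy as np
def cloud(c):
    p,d=eyes.snapshot(c);k=eyes.get_calibration(c);K=k["intrinsics"]
    v,u=np.mgrid[:384,:512]
    X=np.stack([(u-K[0,2])/K[0,0]*d,(v-K[1,2])/K[1,1]*d,d],-1)
    return p,d,(X-k["t"])@k["R"]
def proj(c,X):
    k=eyes.get_calibration(c);x=k["intrinsics"]@(k["R"]@np.array(X)+k["t"]);return x[:2]/x[2]
E
python3 - <<'E'
from h import *
for c in ("top","scene"):
    p,d,X=cloud(c)
    print(c,"tcp px",proj(c,sense()["tool_pos"]))
    P=p.astype(int); h=cv2.cvtColor(p,cv2.COLOR_RGB2HSV)
    near=(abs(X[...,0]-630)<150)&(abs(X[...,1]+75)<160)&(d>0)
    blue=near&(X[...,2]>80)&(h[...,0]>95)&(h[...,0]<120)&(h[...,1]>150)
    Q=X[blue];m=np.median(Q,0)
    for _ in range(4):
        A=np.c_[Q[:,:2],np.ones(len(Q))];s=np.linalg.lstsq(A,Q[:,2],rcond=None)[0];r=Q[:,2]-A@s;Q=Q[abs(r)<max(3,2*r.std())]
    print("plane",s,"tilt",np.arctan(np.hypot(*s[:2])),"downdir deg",np.degrees(np.arctan2(-s[1],-s[0])),len(Q),r.std())
    rect=cv2.minAreaRect(Q[:,:2].astype(np.float32));print(rect)
    for n in ("pad",):
        m=models.cut_out(n,c)
        if m: M=m[0]["pixels"];print(n,m[0]["confidence"],M.sum(),np.median(X[M],0),X[M].min(0),X[M].max(0),np.argwhere(M).mean(0))
    g=near&(h[...,0]>45)&(h[...,0]<80)&(h[...,1]>120)&(h[...,2]>60);print("green",g.sum(),np.median(X[g],0) if g.any() else 0)
    r=near&((h[...,0]<6)|(h[...,0]>174))&(h[...,1]>170)&(X[...,2]>80);print("red",r.sum(),X[r].min(0) if r.any() else 0,X[r].max(0) if r.any() else 0)
    for n in ("pot_red","pot_blue","pot_ochre","paint_bottle","pointer_tip","tab_tip"):
        print(n,[(np.round(q["xyz"]),round(q["confidence"],2)) for q in models.place_of(n,c)[:3]])
    x0,y0=proj(c,[690,-140,110]).astype(int)
    cv2.imwrite(f"pics/{c}1.png",cv2.resize(p[y0-50:y0+50,x0-60:x0+60,::-1],None,fx=6,fy=6,interpolation=cv2.INTER_CUBIC)); print(x0,y0)
E
```

```text
top tcp px [539.98126701 343.13352054]
plane [-5.12562382e-02 -3.30569245e-01  1.27530395e+02] tilt 0.322817632765402 downdir deg 81.18621951482004 3770 1.56959652932507
((629.05859375, -76.19303894042969), (164.986083984375, 178.91680908203125), 80.53823852539062)
pad 0.55 207 [ 553.54526429 -124.08925421  148.49579993] [ 381.6442495  -140.69669272  139.84269751] [ 572.4641115    60.10104117 1163.09068365] [200.31884058 327.68115942]
green 17 [ 713.6420681  -226.91375164  113.88751606]
red 75 [ 709.88375746 -181.22646611  130.5330548 ] [ 735.93853433 -134.31377505  150.34771506]
pot_red [(array([ 490., -299.,   -4.]), 0.96)]
pot_blue [(array([ 578., -308.,   -4.]), 0.65), (array([624., 190.,   1.]), 0.17)]
pot_ochre [(array([ 515., -402.,    1.]), 0.72)]
paint_bottle [(array([ 430., -364.,   -1.]), 0.95)]
pointer_tip [(array([ 729., -189.,  144.]), 0.96)]
tab_tip [(array([ 722., -198.,  103.]), 0.6)]
329 149
scene tcp px [149.2826738   79.17078187]
plane [-1.35715753e-01 -4.46465571e-01  1.65351000e+02] tilt 0.4366029583045877 downdir deg 73.09187712376809 5 1.3307950088783325
((622.3056030273438, -128.47850036621094), (22.226459503173828, 182.30418395996094), 67.06278991699219)
pad 0.49 116 [ 560.88911878 -122.8145445   146.47766929] [ 3.47424025e+02 -2.39811533e+02  1.92706003e-01] [ 577.58564397 -103.82122725  155.03996628] [157.48275862 202.98275862]
green 25 [ 721.80862429 -223.32918161  109.3946255 ]
red 28 [ 714.61667503 -156.18351407  131.30150372] [ 736.85455715 -136.09521638  141.26982702]
pot_red [(array([ 487., -295.,   -2.]), 0.95), (array([634., -74.,  -1.]), 0.51)]
pot_blue [(array([ 577., -305.,    0.]), 0.77)]
pot_ochre [(array([ 510., -399.,    0.]), 0.72)]
paint_bottle [(array([ 429., -363.,    1.]), 0.61)]
pointer_tip [(array([ 729., -186.,  145.]), 0.69)]
tab_tip [(array([ 727., -202.,  105.]), 0.46)]
177 188
```

apply_moves(rows=[[0,0,-10,0,0,0.1],[0,0,-10,0,0,0.113],[0,0,-10,0,0,0.114],[0,0,0,0,0,0.113],[0,0,0,0,0,0.113]], fingers=0)

```text
time: 2.02
tool_pos: [229.7, -554.4, 233.0]
tcp_rot: [180.0, -0.0, -9.4]
ft_force: [0.1, -0.4, -0.0]
finger_gap: -0.2
grip_force: 0.0
```

apply_moves(rows=[[20,-25,0,0,0,0],[20,-40,0,0,0,0],[20,-40,0,0,0,0],[20,-40,0,0,0,0],[20,-40,0,0,0,0]])

```text
time: 2.65
tool_pos: [358.6, -386.5, 232.9]
tcp_rot: [180.0, -0.0, -9.2]
ft_force: [-0.2, -0.5, -0.7]
finger_gap: 0.0
grip_force: 0.0
```

apply_moves(rows=[[20,-40,0,0,0,0],[20,-40,0,0,0,0],[20,-40,0,0,0,0],[20,-30,0,0,0,0],[20,-20,0,0,0,0]])

```text
time: 3.28
tool_pos: [484.7, -234.3, 233.1]
tcp_rot: [180.0, -0.0, -9.1]
ft_force: [0.2, -0.6, -0.3]
finger_gap: -0.0
grip_force: 0.0
```

```bash
python3 - <<'E'
from h import *
from scipy.spatial.transform import Rotation as Ro
k=eyes.get_calibration("wrist");print(np.round(k["mount"],2),k["intrinsics"][0,0])
s=sense();p,d=eyes.snapshot("wrist");cv2.imwrite("pics/w0.png",p[:,:,::-1]);print(s["tool_pos"])
for n in ("pad","pad_top","pointer_tip","tab_tip","press"):
    for c in ("wrist","top"):
        if c=="top":eyes.snapshot(c)
        print(n,c,[(np.round(q["xyz"],1),round(q["confidence"],2)) for q in models.place_of(n,c)[:2]])
E
```

```text
[[   0.     -0.96   -0.3    75.31]
 [   1.      0.     -0.      0.43]
 [   0.     -0.3     0.96 -172.46]
 [   0.      0.      0.      1.  ]] 330.4008178599625
[ 484.68435385 -234.30864437  233.07796524]
pad wrist [(array([ 553.2, -132.4,  138.3]), 0.61)]
pad top [(array([ 555.2, -122.9,  142.7]), 0.55)]
pad_top wrist [(array([ 557.1, -126.7,  147.9]), 0.87)]
pad_top top [(array([ 558.3, -124. ,  145.2]), 0.78)]
pointer_tip wrist []
pointer_tip top [(array([ 727.7, -192. ,  149.8]), 0.66)]
tab_tip wrist []
tab_tip top [(array([ 720.5, -198.7,  102.9]), 0.58)]
press wrist [(array([630.1, -73.4,  -0.8]), 0.95)]
press top [(array([627.8, -76.8,   1.3]), 0.55), (array([621. , 184.4,   0.7]), 0.28)]
```

View pics/w0.png

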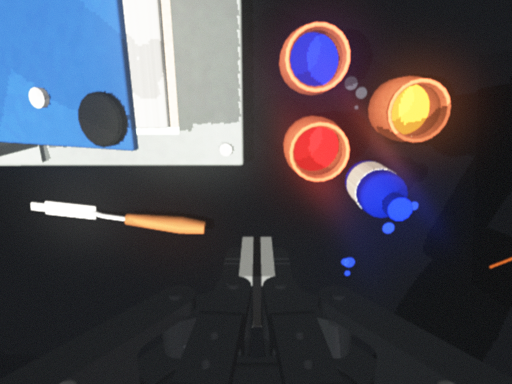

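The wrist view shows the pad at (103,118) and the pots to its right. I'll move over so the wrist camera can see the pointer and tab up close.

apply_moves(rows=[[30,-11,0,0,0,0],[30,-11,0,0,0,0],[30,-11,0,0,0,0],[30,-11,0,0,0,0],[20,-8,0,0,0,0]])

```text
time: 4.7
tool_pos: [631.4, -206.2, 232.3]
tcp_rot: [-180.0, 0.0, -9.1]
ft_force: [0.3, 0.2, 0.8]
finger_gap: 0.2
grip_force: 0.0
```

```bash
python3 - <<'E'
from h import *
s=sense();p,d=eyes.snapshot("wrist");cv2.imwrite("pics/w1.png",p[:,:,::-1]);print(s["tool_pos"],s["time"])
np.savez("w1.npz",p=p,d=d,t=s["tool_pos"],r=s["tcp_rot"])
for i in range(3):
  for c in ("wrist","top","scene"):
    eyes.snapshot(c)
    for n in ("pointer_tip","tab_tip"):
        print(n,c,[(np.round(q["xyz"],1),round(q["confidence"],2)) for q in models.place_of(n,c)[:1]])
E
```

```text
[ 631.39687618 -206.2466796   232.33398649] 4.7
pointer_tip wrist [(array([ 726.1, -190.5,  147.9]), 0.91)]
tab_tip wrist [(array([ 727. , -197.8,  105.7]), 0.61)]
pointer_tip top [(array([ 731. , -191.8,  146.5]), 0.76)]
tab_tip top []
pointer_tip scene [(array([ 727.2, -186.3,  145.6]), 0.65)]
tab_tip scene [(array([ 726.4, -202.8,  104.3]), 0.52)]
pointer_tip wrist [(array([ 727.3, -190.2,  149. ]), 0.83)]
tab_tip wrist [(array([ 723.8, -200.8,  107.1]), 0.48)]
pointer_tip top [(array([ 728.1, -186.9,  149.1]), 0.64)]
tab_tip top []
pointer_tip scene [(array([ 726.5, -188.4,  146.7]), 0.82)]
tab_tip scene [(array([ 724.5, -201.5,  105.2]), 0.39)]
pointer_tip wrist [(array([ 728.6, -193.7,  145.9]), 0.88)]
tab_tip wrist []
pointer_tip top [(array([ 730.3, -191.1,  146.8]), 0.94)]
tab_tip top [(array([6.229e+02, 1.890e+02, 5.000e-01]), 0.57)]
pointer_tip scene [(array([ 726.3, -185.7,  144.9]), 0.87)]
tab_tip scene [(array([ 725.6, -201.7,  102.8]), 0.42)]
```

View pics/w1.png

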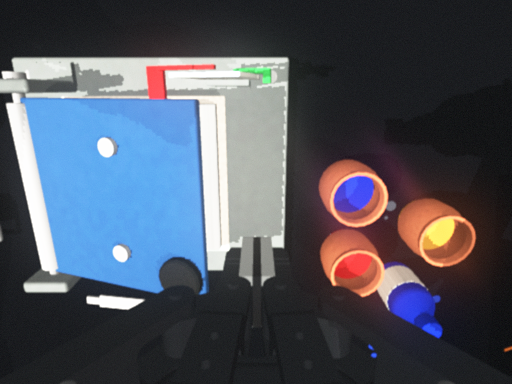

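The wrist view shows the red pointer at (180,70), the green tab at (258,73) and the pad at (180,275). The averaged setting is about 0.22 rad, which puts the pad top at about z 113 when the pointer reaches the tab. Moving over the pad now.

apply_moves(rows=[[-20,-15,0,0,0,0],[-20,-15,0,0,0,0],[-20,-15,0,0,0,0],[-16,-14,0,0,0,0],[-10,-10,0,0,0,0]])

```text
time: 6.72
tool_pos: [555.9, -124.3, 233.0]
tcp_rot: [180.0, -0.0, -9.2]
ft_force: [0.6, -0.4, 0.3]
finger_gap: -0.0
grip_force: 0.0
```

apply_moves(rows=[[0,0,15,0,0,0],[0,0,20,0,0,0],[0,0,20,0,0,0],[0,0,12,0,0,0],[0,0,5,0,0,0]])

```text
time: 7.35
tool_pos: [555.7, -124.9, 159.1]
tcp_rot: [-180.0, 0.1, -9.2]
ft_force: [1.0, -0.0, 0.5]
finger_gap: 0.3
grip_force: 0.0
```

```bash
cat > look.py <<'E'
from h import *
import sys
s=sense();print(s["time"],s["tool_pos"],s["ft_force"])
R={}
for i in range(int(sys.argv[1])):
  for c in ("scene","top","wrist"):
    p,_=eyes.snapshot(c)
    if c==sys.argv[2]: cv2.imwrite(sys.argv[3],p[:,:,::-1])
    for n in (("pad_top",) if c=="wrist" else ("pointer_tip","pad_top")):
        for q in models.place_of(n,c)[:1]:
            R.setdefault((n,c),[]).append(q["xyz"])
for k,v in R.items():
    v=np.array(v);print(k,v.round(1).tolist(),v.mean(0).round(1))
    if k[0]=="pointer_tip": print("  theta",0.32-np.arcsin(np.clip((v[:,2].mean()-85)/200,-1,1)))
E
python3 look.py 1 wrist pics/w2.png
```

```text
7.35 [ 555.73562911 -124.92237496  159.11929786] [ 1.02008714 -0.02011117  0.45439815]
('pointer_tip', 'scene') [[723.8, -188.0, 148.2]] [ 723.8 -188.   148.2]
  theta -0.0015104775382214775
('pad_top', 'scene') [[556.0, -129.8, 146.1]] [ 556.  -129.8  146.1]
('pointer_tip', 'top') [[487.2, -302.0, -4.6]] [ 487.2 -302.    -4.6]
  theta 0.784527029419169
('pad_top', 'wrist') [[557.1, -122.0, 147.4]] [ 557.1 -122.   147.4]
```

View pics/w2.png

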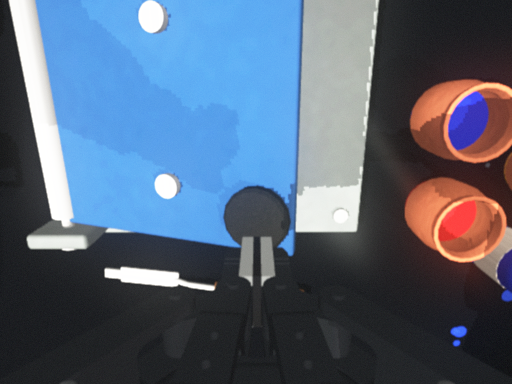

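The fingertips at (258,238) are centred over the pad at (257,217). Descending to contact.

apply_moves(rows=[[1,0,3,0,0,0],[0,0,3,0,0,0],[0,0,2,0,0,0],[0,0,2,0,0,0],[0,0,2,0,0,0]])

```text
time: 8.38
tool_pos: [557.3, -125.1, 148.6]
tcp_rot: [-180.0, 0.0, -9.2]
ft_force: [-0.1, 0.0, -0.4]
finger_gap: -0.2
grip_force: 0.0
```

apply_moves(rows=[[0,0.8,2,0,0,0],[0,0.8,2,0,0,0],[0,0.8,2,0,0,0],[0,0.6,2,0,0,0],[0,0.6,2,0,0,0]])

```text
time: 9.0
tool_pos: [556.8, -128.7, 138.7]
tcp_rot: [180.0, 0.0, -9.2]
ft_force: [0.4, 0.5, -0.1]
finger_gap: 0.3
grip_force: 0.0
```

```bash
python3 look.py 2 scene pics/s2.png; python3 -c "
import cv2;p=cv2.imread('pics/s2.png');cv2.imwrite('pics/s2c.png',cv2.resize(p[120:250,110:280],None,fx=4,fy=4,interpolation=cv2.INTER_CUBIC))"
```

```text
9.0 [ 556.76165536 -128.67992951  138.66506477] [ 0.35891447  0.54438948 -0.14050527]
('pointer_tip', 'scene') [[728.7, -190.1, 146.4], [728.2, -187.5, 148.3]] [ 728.4 -188.8  147.4]
  theta 0.002965735676751402
('pad_top', 'scene') [[557.1, -127.4, 145.1], [559.9, -130.0, 146.0]] [ 558.5 -128.7  145.6]
('pad_top', 'wrist') [[556.7, -125.3, 151.4], [557.6, -122.8, 149.4]] [ 557.2 -124.   150.4]
('pad_top', 'top') [[749.9, 144.7, 2.4]] [749.9 144.7   2.4]
```

View pics/s2c.png

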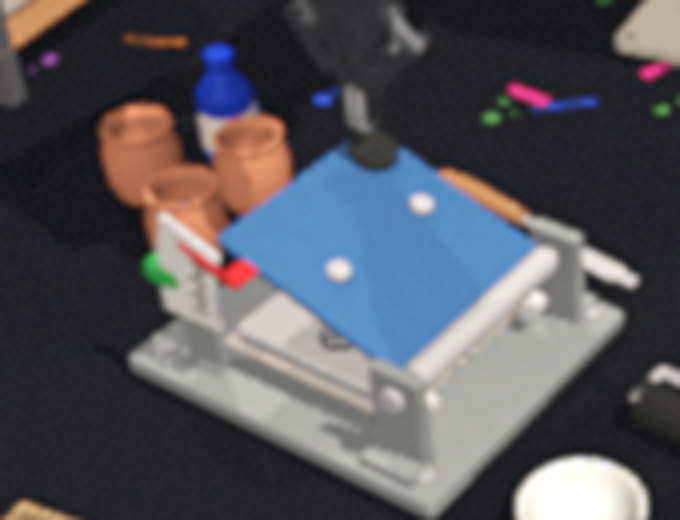

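The crop shows the fingertip ending at about (360,130), at the pad's far edge, with no visible contact. I'll find where the fingertips really are from wrist depth.

```bash
python3 - <<'E'
from h import *
k=eyes.get_calibration("wrist");K=k["intrinsics"];M=k["mount"]
p,d=eyes.snapshot("wrist")
v,u=np.mgrid[:384,:512]
X=np.stack([(u-K[0,2])/K[0,0]*d,(v-K[1,2])/K[1,1]*d,d],-1)@M[:3,:3].T+M[:3,3]
for r in range(196,275,4): print(r,[(X[r,c].round(0).tolist(),p[r,c].tolist()) for c in (246,258,268)])
cv2.imwrite("pics/w3c.png",cv2.resize(p[180:300,190:330,::-1],None,fx=5,fy=5,interpolation=cv2.INTER_CUBIC))
E
```

```text
196 [([75.0, 0.0, -172.0], [87, 158, 234]), ([20.0, 1.0, -3.0], [93, 169, 240]), ([21.0, 7.0, -6.0], [93, 169, 238])]
200 [([19.0, -5.0, -5.0], [37, 46, 62]), ([18.0, 1.0, -4.0], [42, 64, 95]), ([19.0, 7.0, -6.0], [77, 140, 218])]
204 [([18.0, -5.0, -9.0], [54, 63, 75]), ([19.0, 1.0, -11.0], [49, 58, 71]), ([17.0, 7.0, -6.0], [48, 73, 108])]
208 [([16.0, -5.0, -11.0], [62, 67, 77]), ([17.0, 1.0, -13.0], [54, 59, 72]), ([17.0, 6.0, -11.0], [43, 51, 63])]
212 [([14.0, -5.0, -10.0], [58, 64, 74]), ([15.0, 1.0, -12.0], [65, 73, 77]), ([15.0, 6.0, -13.0], [50, 59, 65])]
216 [([12.0, -5.0, -11.0], [63, 68, 77]), ([12.0, 1.0, -12.0], [68, 72, 80]), ([13.0, 6.0, -14.0], [50, 58, 65])]
220 [([9.0, -5.0, -10.0], [65, 71, 77]), ([10.0, 1.0, -12.0], [69, 72, 77]), ([11.0, 6.0, -15.0], [49, 55, 61])]
224 [([7.0, -5.0, -10.0], [61, 63, 71]), ([8.0, 1.0, -12.0], [65, 68, 70]), ([9.0, 6.0, -14.0], [49, 52, 61])]
228 [([5.0, -5.0, -11.0], [62, 66, 70]), ([6.0, 1.0, -13.0], [70, 71, 72]), ([7.0, 6.0, -14.0], [48, 52, 56])]
232 [([2.0, -5.0, -9.0], [59, 63, 67]), ([3.0, 1.0, -12.0], [69, 71, 74]), ([5.
[... 521 characters left out ...]
-49.0], [146, 150, 145]), ([10.0, 1.0, -48.0], [38, 39, 43]), ([11.0, 5.0, -49.0], [151, 153, 149])]
256 [([11.0, -4.0, -53.0], [151, 152, 148]), ([10.0, 1.0, -52.0], [36, 36, 42]), ([11.0, 5.0, -52.0], [150, 152, 146])]
260 [([11.0, -4.0, -56.0], [148, 149, 146]), ([11.0, 1.0, -56.0], [36, 37, 41]), ([10.0, 5.0, -55.0], [151, 151, 148])]
264 [([11.0, -4.0, -59.0], [148, 150, 144]), ([10.0, 1.0, -58.0], [35, 37, 39]), ([11.0, 5.0, -59.0], [148, 150, 145])]
268 [([11.0, -3.0, -62.0], [151, 152, 147]), ([10.0, 1.0, -60.0], [37, 37, 40]), ([10.0, 5.0, -61.0], [148, 150, 144])]
272 [([11.0, -3.0, -64.0], [148, 150, 145]), ([10.0, 1.0, -64.0], [35, 37, 35]), ([11.0, 5.0, -65.0], [148, 149, 143])]
```

View pics/w3c.png

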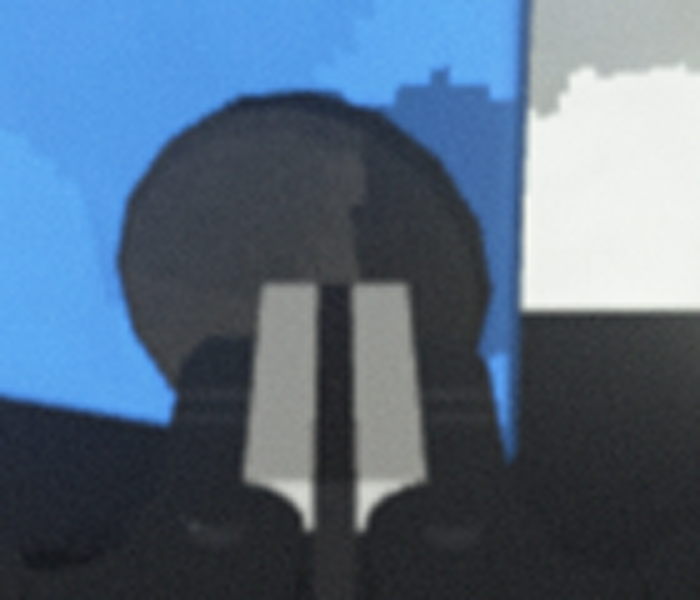

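```bash
python3 - <<'E'
from h import *
k=eyes.get_calibration("wrist");K=k["intrinsics"];M=k["mount"]
p,d=eyes.snapshot("wrist")
v,u=np.mgrid[:384,:512]
X=np.stack([(u-K[0,2])/K[0,0]*d,(v-K[1,2])/K[1,1]*d,d],-1)@M[:3,:3].T+M[:3,3]
ok=(d>0)&(X[...,2]<-22)&(abs(X[...,0])<60)&(abs(X[...,1])<60)
Q=X[ok]
for lo in range(-110,-20,6):
    q=Q[(Q[:,2]>=lo)&(Q[:,2]<lo+6)]
    if len(q)>5: print(lo,len(q),np.percentile(q,[2,98],0).round(0).tolist())
E
```

```text
-110 6512 [[4.0, -53.0, -110.0], [17.0, 54.0, -104.0]]
-104 5751 [[-1.0, -48.0, -104.0], [17.0, 49.0, -98.0]]
-98 3592 [[-8.0, -44.0, -98.0], [17.0, 45.0, -92.0]]
-92 4668 [[-8.0, -38.0, -92.0], [12.0, 39.0, -86.0]]
-86 3770 [[-8.0, -35.0, -86.0], [13.0, 35.0, -80.0]]
-80 2118 [[-8.0, -29.0, -80.0], [14.0, 31.0, -74.0]]
-74 599 [[-6.0, -19.0, -74.0], [13.0, 20.0, -68.0]]
-68 721 [[-10.0, -6.0, -68.0], [11.0, 6.0, -62.0]]
-62 493 [[6.0, -13.0, -62.0], [11.0, 14.0, -56.0]]
-56 481 [[6.0, -13.0, -56.0], [11.0, 13.0, -50.0]]
-50 413 [[6.0, -13.0, -50.0], [11.0, 14.0, -44.0]]
-44 366 [[6.0, -12.0, -44.0], [11.0, 13.0, -38.0]]
-38 173 [[6.0, -11.0, -38.0], [11.0, 11.0, -34.0]]
```

The fingertips actually end about 36 mm short of the reported TCP, so I expect contact near TCP z 112–116. I'll come back 3.6 mm in y and descend with care.

apply_moves(rows=[[0,-1,3,0,0,0],[0,-1,4,0,0,0],[0,-1,4,0,0,0],[0,-1,3,0,0,0],[0,0,2,0,0,0]])

```text
time: 10.52
tool_pos: [557.3, -124.5, 122.5]
tcp_rot: [-180.0, 0.0, -9.2]
ft_force: [-0.3, -0.6, 0.5]
finger_gap: -0.0
grip_force: 0.0
```

apply_moves(rows=[[0,0,1.5,0,0,0],[0,0,1.5,0,0,0],[0,0,1.5,0,0,0],[0,0,1.5,0,0,0],[0,0,1.5,0,0,0]])

```text
time: 11.15
tool_pos: [557.6, -124.8, 115.4]
tcp_rot: [180.0, -0.0, -9.2]
ft_force: [0.6, -1.8, 1.8]
finger_gap: -0.1
grip_force: 0.9
```

Contact. Now press slowly along the arc.

apply_moves(rows=[[0,0.7,2,0,0,0],[0,0.7,2,0,0,0],[0,0.7,2,0,0,0],[0,0.7,2,0,0,0],[0,0.7,2,0,0,0]])

```text
time: 11.78
tool_pos: [557.0, -128.1, 105.4]
tcp_rot: [-180.0, -0.0, -9.2]
ft_force: [-0.4, -0.1, 5.6]
finger_gap: -0.3
grip_force: 2.2
```

apply_moves(rows=[[0,0.6,2,0,0,0],[0,0.6,2,0,0,0],[0,0.6,2,0,0,0],[0,0.5,2,0,0,0],[0,0.5,2,0,0,0]])

```text
time: 12.4
tool_pos: [556.7, -130.8, 95.6]
tcp_rot: [-180.0, -0.0, -9.2]
ft_force: [-1.0, 0.7, 7.2]
finger_gap: -0.1
grip_force: 3.5
```

```bash
python3 look.py 3 scene pics/s3.png
```

```text
12.4 [ 556.67818606 -130.80550752   95.62248595] [-1.01040929  0.68266671  7.22151606]
('pointer_tip', 'scene') [[724.8, -194.7, 118.8], [725.3, -196.2, 117.2], [722.9, -199.2, 116.9]] [ 724.3 -196.7  117.6]
  theta 0.15610051183851884
('pad_top', 'scene') [[558.8, -135.9, 120.7], [427.6, -360.4, 2.0], [489.3, -296.4, 0.7]] [ 491.9 -264.2   41.1]
('pad_top', 'top') [[621.3, 187.1, 2.0]] [621.3 187.1   2. ]
('pointer_tip', 'top') [[749.2, 144.7, 3.4]] [749.2 144.7   3.4]
  theta 0.740262363244794
```

apply_moves(rows=[[0,0.3,2,0,0,0],[0,0.3,2,0,0,0],[0,0.3,2,0,0,0],[0,0.2,1,0,0,0],[0,0.2,1,0,0,0]])

```text
time: 14.22
tool_pos: [556.5, -132.4, 88.0]
tcp_rot: [180.0, -0.0, -9.2]
ft_force: [-1.9, 0.6, 9.7]
finger_gap: -0.3
grip_force: 4.6
```

```bash
python3 - <<'E'
from h import *
s=sense();print(s["time"],s["tool_pos"],s["ft_force"]);R={}
for i in range(5):
    p,_=eyes.snapshot("scene")
    for n in ("pointer_tip","tab_tip"):
        for q in models.place_of(n,"scene")[:1]:R.setdefault(n,[]).append(q["xyz"])
for n,v in R.items(): print(n,np.round(v,1).tolist(),np.median(v,0))
cv2.imwrite("pics/s4.png",cv2.resize(p[160:215,125:195,::-1],None,fx=10,fy=10,interpolation=cv2.INTER_CUBIC))
E
```

```text
14.225 [ 556.4713502  -132.39069232   88.01830742] [-1.93541499  0.57490111  9.65061771]
pointer_tip [[727.0, -194.8, 108.2], [723.4, -197.2, 107.6], [723.5, -197.8, 104.8], [725.0, -194.5, 111.6], [725.2, -197.5, 107.2]] [ 725.  -197.2  107.6]
tab_tip [[728.8, -200.6, 105.2], [727.1, -201.6, 103.1], [726.5, -201.5, 102.7], [574.2, -308.2, -4.4], [727.9, -202.3, 104.2]] [ 727.1 -201.6  103.1]
```

View pics/s4.png

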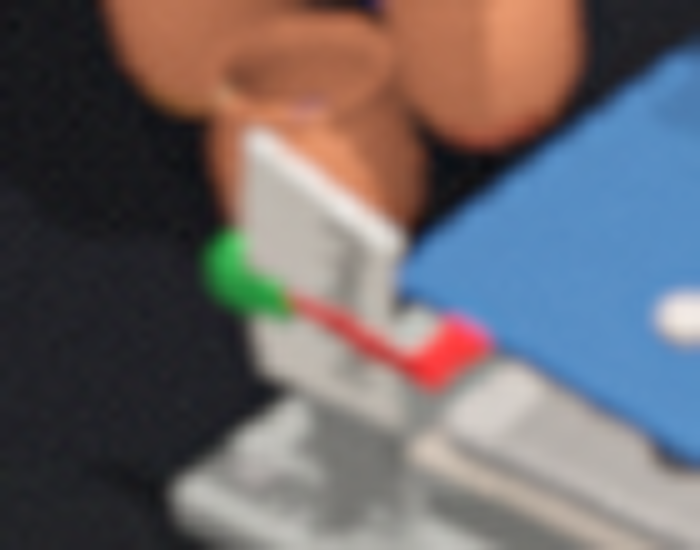

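The pointer tip at (290,300) almost meets the green tip at (285,302), and the networks put it about 3 mm short. I'll go 2 mm further and hold.

apply_moves(rows=[[0,0.1,1,0,0,0],[0,0.1,1,0,0,0],[0,0,0,0,0,0],[0,0,0,0,0,0],[0,0,0,0,0,0]])

```text
time: 15.6
tool_pos: [556.4, -132.7, 86.1]
tcp_rot: [180.0, -0.0, -9.2]
ft_force: [-2.3, -1.0, 8.8]
finger_gap: -0.0
grip_force: 4.9
```

```bash
python3 - <<'E'
from h import *
s=sense();print(s["time"],s["tool_pos"],s["ft_force"]);R={}
for i in range(8):
    p,_=eyes.snapshot("scene")
    for n in ("pointer_tip","tab_tip"):
        for q in models.place_of(n,"scene")[:1]:R.setdefault(n,[]).append(q["xyz"])
for n,v in R.items(): print(n,np.round(v,1)[:,2].tolist(),np.median(v,0))
cv2.imwrite("pics/s5.png",cv2.resize(p[160:215,125:195,::-1],None,fx=10,fy=10,interpolation=cv2.INTER_CUBIC))
print(sense()["time"])
E
```

```text
15.6 [ 556.44364274 -132.70456847   86.14185878] [-2.31505402 -0.99642542  8.82035189]
pointer_tip [108.1, 104.4, 108.0, 105.8, 106.9, 108.3, 107.8, 104.7] [ 724.25 -197.9   107.35]
tab_tip [104.4, 105.9, 101.3, 103.8, 103.5, 103.3, 105.0, 103.8] [ 727.  -199.   103.8]
16.8
```

View pics/s5.png

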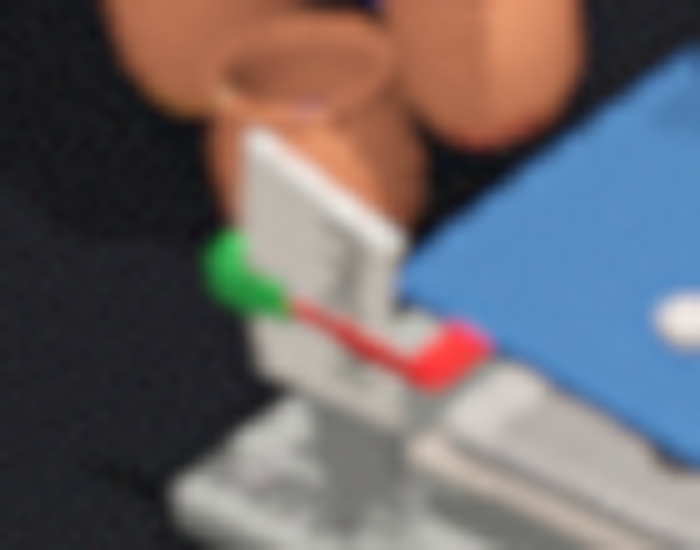

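The pointer tip at (292,306) now lies at the tab tip at (288,304), measured 0–3 mm short. I'll go 1.5 mm further, then hold.

apply_moves(rows=[[0,0,0.8,0,0,0],[0,0,0.7,0,0,0],[0,0,0,0,0,0],[0,0,0,0,0,0],[0,0,0,0,0,0]])

```text
time: 17.42
tool_pos: [556.4, -132.9, 84.8]
tcp_rot: [180.0, -0.0, -9.2]
ft_force: [-3.3, -1.3, 10.6]
finger_gap: -0.2
grip_force: 5.1
```

apply_moves(rows=[[0,0,0,0,0,0],[0,0,0,0,0,0],[0,0,0,0,0,0],[0,0,0,0,0,0],[0,0,0,0,0,0]])

```text
time: 18.05
tool_pos: [556.4, -132.9, 84.8]
tcp_rot: [180.0, -0.0, -9.2]
ft_force: [-3.0, -0.9, 10.1]
finger_gap: -0.2
grip_force: 5.1
```

```bash
python3 - <<'E'
from h import *
s=sense();print(s["time"],s["tool_pos"],s["ft_force"]);R={}
for i in range(10):
    p,_=eyes.snapshot("scene")
    for n in ("pointer_tip","tab_tip"):
        for q in models.place_of(n,"scene")[:1]:R.setdefault(n,[]).append(q["xyz"])
for n,v in R.items(): print(n,np.round(v,1)[:,2].tolist(),np.median(v,0),np.mean(v,0))
print(sense()["time"])
E
```

```text
18.05 [ 556.42270198 -132.94928843   84.75788786] [-2.99166811 -0.89471941 10.07732835]
tab_tip [1.1, 103.3, 105.3, 105.9, 104.3, 103.9, 103.0, -0.1, 104.6, 0.0] [ 725.6  -200.65  103.6 ] [ 661.43 -260.08   73.13]
pointer_tip [105.5, 107.8, 107.8, 106.2, 103.9, 105.8, 103.6, 103.8, 105.4] [ 724.3 -197.9  105.5] [ 724.57777778 -197.64444444  105.53333333]
19.55
```

The pointer is at z 105.5 and the tab at 104.3, and the hold has lasted over 2 s. Easing back up.

apply_moves(rows=[[0,-0.2,-1,0,0,0],[0,-0.3,-2,0,0,0],[0,-0.3,-2,0,0,0],[0,-0.4,-2,0,0,0],[0,-0.4,-2,0,0,0]])

```text
time: 20.18
tool_pos: [556.7, -131.2, 93.5]
tcp_rot: [180.0, -0.0, -9.2]
ft_force: [-1.2, -1.0, 8.3]
finger_gap: -0.1
grip_force: 3.8
```

apply_moves(rows=[[0,-0.5,-2,0,0,0],[0,-0.5,-2,0,0,0],[0,-0.6,-2,0,0,0],[0,-0.6,-2,0,0,0],[0,-0.6,-2,0,0,0]])

```text
time: 20.8
tool_pos: [557.0, -128.6, 103.2]
tcp_rot: [179.9, -0.0, -9.2]
ft_force: [-1.0, -3.1, 5.0]
finger_gap: 0.2
grip_force: 2.5
```

apply_moves(rows=[[0,-0.7,-2,0,0,0],[0,-0.7,-2,0,0,0],[0,-0.7,-2,0,0,0],[0,-0.7,-2,0,0,0],[0,-0.7,-1.5,0,0,0]])

```text
time: 21.42
tool_pos: [557.3, -124.4, 112.2]
tcp_rot: [-180.0, 0.0, -9.2]
ft_force: [0.1, -0.5, 2.4]
finger_gap: 0.2
grip_force: 1.2
```

apply_moves(rows=[[0,0,-1.5,0,0,0],[0,0,-1.5,0,0,0],[0,0,-2,0,0,0],[0,0,-3,0,0,0],[0,0,-4,0,0,0]])

```text
time: 22.05
tool_pos: [557.1, -124.7, 124.2]
tcp_rot: [180.0, 0.0, -9.2]
ft_force: [0.2, -0.0, -0.3]
finger_gap: -0.2
grip_force: 0.0
```

apply_moves(rows=[[0,0,-10,0,0,0],[0,0,-20,0,0,0],[0,0,-20,0,0,0],[0,0,-15,0,0,0],[0,0,-5,0,0,0]])

```text
time: 22.68
tool_pos: [558.3, -124.8, 196.4]
tcp_rot: [180.0, -0.2, -9.2]
ft_force: [-0.0, 0.0, -0.1]
finger_gap: -0.1
grip_force: 0.0
```

```bash
python3 look.py 3 scene pics/s6.png; python3 - <<'E'
from h import *
eyes.snapshot("scene")
for n in ("tab_tip","pot_red","pot_blue","pot_ochre","paint_bottle"): print(n,[np.round(q["xyz"]) for q in models.place_of(n,"scene")[:1]])
E
```

```text
22.675 [ 558.3043599  -124.84559532  196.37409977] [-0.03353552  0.0100366  -0.05442982]
('pointer_tip', 'scene') [[727.6, -185.2, 147.9], [726.8, -189.3, 147.5], [727.9, -189.3, 146.1]] [ 727.4 -187.9  147.2]
  theta 0.003930328756304502
('pad_top', 'scene') [[560.4, -127.0, 145.0], [558.5, -124.2, 144.5], [559.3, -129.3, 144.8]] [ 559.4 -126.8  144.8]
('pointer_tip', 'top') [[488.0, -299.9, -3.3], [627.2, -76.7, 2.1]] [ 557.6 -188.3   -0.6]
  theta 0.76227868333935
('pad_top', 'wrist') [[555.2, -127.2, 149.5], [555.9, -124.4, 147.0], [557.5, -123.3, 146.4]] [ 556.2 -125.   147.6]
tab_tip [array([ 724., -201.,  104.])]
pot_red [array([ 487., -298.,    1.])]
pot_blue [array([ 574., -306.,   -2.])]
pot_ochre [array([ 510., -403.,    2.])]
paint_bottle [array([ 427., -363.,    2.])]
```

```bash
python3 -c "
from bench import job;print(job.hand_in())"
```

```text
the job is handed in; nothing more can be done
None
```

I made the impression: the pointer stood about 1–3 mm from the green tab, by averaged camera readings, for over 2 s. I then eased the plate back fully up, moved clear with the tab and pots where they stood, and handed the job in (no verdict was returned).

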